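Pack the dowelling kit case and shut the lid

TASK

Pack the joiner's dowelling kit for a site job: put the dowelling jig, the block plane and the box of dowels into the open wooden case so that nothing stands above its rim (the dowel box, now standing on its long edge, is too tall that way and has to lie flat), then shut the lid fully without slamming it. Set the jig and the plane down, do not drop them, and leave the hammer and the curved laminated rib where they are.

Things in the scene. Friction and masses are not known exactly. Their poses are not given: they have to be found in the camera images.
- case: Open plywood tool case, does not move. Origin: centre of its underside, z up. Outside 206 mm (x) by 284 mm (y), rim 68 mm up; walls and floor 12 mm thick; inside 182 (x) by 260 (y) by 56 mm deep, undivided. The lid is hinged along its +x long side, which faces to the robot's right; +y points roughly away from the robot. A fixed wire handle stands 25 mm out from its -x side.
- lid (a joint): Lid angle, rad: 0 shut flat on the rim, about 1.6 (upright) at the start, at most 1.95. Flat 10 mm board, 0.4 kg, 284 mm long, 214 mm from hinge line to free edge, its inner face level with the rim when shut. Friction hinges (0.55 N m) hold it at any angle: it never falls by itself and must be pushed all the way, with 3 to 6 N near the free edge.
- lid_edge (a point): Middle of the lid's free edge, at half its 10 mm thickness, 214 mm from the hinge line; moves with the lid. Its frame is the lid's: parallel to the case's frame when shut, x towards the hinge, z out of the lid's outer face.
- case_hinge (a point): Middle of the lid's hinge line: on the case's +x side, 103 mm from the case's centre and at rim height, 68 mm above the bench. The line runs along the case's y.
- jig_center (a point): Dowelling jig, centre, 23 mm above its underside. Aluminium base plate 150 (x) by 56 (y) by 12 mm thick; on it a blue guide block 110 (x) by 30 (y) mm, its top with five steel bushes 46 mm above the underside; a black knob 18 mm across, 10 mm high at each end of the plate. Stands on its base plate. Grip the blue block across its 30 mm. About 0.4 kg.
- plane_center (a point): Block plane, centre, 24.5 mm above its underside. Dark iron sole 160 (x) by 50 (y) by 14 mm thick; body above it 34 mm wide (y), upright sides to 44 mm above the underside from x = -35 to +25 mm; sloping brass cap on top, 50 mm high in all; wooden knob at the +x end, palm rest at the other. Stands on its sole. Grip the body across its 34 mm. About 0.6 kg.
- dowels_center (a point): Closed, flat plastic box of dowels, orange with a clear cover, centre. It starts standing on its long edge: 130 mm long (x), 34 mm thick (y), 66 mm tall (z). Laid flat it is 66 mm wide and 34 mm high. Smooth plastic, about 0.22 kg; it can lie on either face.
- hammer_grip (a point): Bystander: hammer with a wooden handle, 280 mm long, lying on the bench; point on its handle. Leave it.
- rib: Bystander: U-shaped rib of laminated wood, about 150 by 256 mm, 45 mm high, lying on the bench; origin on the bench inside the U. Leave it.
Things that resemble listed ones, but are neither listed nor needed, are in the scene too. Leave any green or purple look-alike of the part that bears jig_center alone.

How it is judged:
By the outcome, as a careful person would: the job done as asked, in the order asked, and still so for the second after the job is handed in, with the robot touching nothing.
It also fails if it takes over 72 s, if anything falls off the work surface, if the arm or the gripper's body presses on something with over 40 N, if the wrist force passes 120 N, or if a joint passes its speed limit or range.

ROBOT

A 6-joint arm with a two-finger parallel gripper is mounted at the origin on the work surface. World frame = base frame: x ahead of the robot, y to its left, z up, the work surface at z = 0. Lengths are in m, angles in rad, forces in N, time in s.
With the tool pointing down it reaches from about 0.275 to 0.725 m from the base axis. Payload 5.6 kg.
Tool frame: the origin (TCP) lies midway between the tips of the shut fingers; the grasp point (between the pads) lies 19 mm behind it; x points along the fingers, z is the direction in which the jaws open and shut, and the axes are right-handed (so a half turn about x gives the same grasp; the last joint's range is limited). The gripper opens to 85 mm and grips with 20 to 120 N. Pads are 22 mm wide; open, the fingers measure 114 mm over their backs; the gripper's body (76 mm by 85 mm) begins 54 mm behind the grasp point. The pads swing forward as they close: fully open they stand 13 mm farther back than shut.
Start: joints at [-0.988, 0.255, 0.108, 0, -1.424, -0.285], TCP at [0.161, -0.526, 0.231] pointing down, gripper open.
Joint ranges: [-2.95, 2.95], [-1.21, 1.97], [-1.09, 1.5], [-2.87, 1.71], [-2.94, -0.07], [-3.05, 3.05]. Speed limits (rad/s): [2.57, 2.57, 3.14, 3.14, 3.14, 3.14].

INTERFACE

Orientations are given as a 3x3 rotation matrix whose columns are the frame's x, y, z axes.
In Python, from plant import telemetry, cams, robot gives the robot as it stands.
- The arm moves only by the tool drive_tool, never from a script. Its arguments are lists of equal length, an entry for each row: "gripper": the finger opening in mm, from 0 to 85.4; "slide": the shift along the tool's x, y, z in mm, a list of three; "spin": the turn about the tool's x in rad. In form: {"gripper": [gripper, ...], "slide": [[tx, ty, tz], ...], "spin": [spin, ...]}. A call has 1 to 10 rows; each row is the pose to reach, as a shift and turn from the pose commanded when the call began, along the tool's axes at that moment; what a row does not reach only later rows make up. A row lasts 1/12 s, in which the tool goes at most 41.7 mm and 7.16 degrees, less where a joint would pass 70% of its speed; a pose out of reach is approached as far as the arm can. A call with a gripper value outside its range is refused whole. The fingers move at their own pace and stop on an object; the grip force is fixed at half the most. Time passes only in rows, so rows that repeat a pose let the fingers close. It gives the time, the measured TCP pose, the force and the opening at its end, in the units of the state.
- telemetry.read_state(): the state, without advancing time (a new reading comes with each control period).
- cams.read_camera(name): name is "scene" or "top" or "wrist"; returns a dict with "img" (400x640x3 uint8, red, green, blue), "vfov" (degrees; the focal length in pixels is half the picture's height over the tangent of half this angle, whatever the lens; pixels are square), "cx", "cy" (the principal point, pixels), "dist_coeffs" ([k1, k2, p1, p2, k3] as OpenCV has them; the pictures are not rectified), "rvec" (rotation vector, rad) and "tvec" (3), from world to camera coordinates, as OpenCV has them. Camera axes: x right, y down, z forward; pixel columns grow to the right and rows downward; lengths in m; the calibration is good to about 2 mm. A picture is of the moment at which its call begins. There is no depth.
- robot.sign_off(): hands the job in, once; it reports no verdict.
The state is a dict: "clock": time; "joint_pos": joint angles; "qvel": joint speeds; "joint_efforts": joint torques, N m; "position": TCP position; "tool_rot": TCP orientation; "force": force on the tool from outside, world axes, zero at the start; "wrist_torque": the same for the moment, N m; "finger_gap": finger opening in m.
Only numpy, scipy, OpenCV 4.12 (cv2) and the standard library are available. Lean on these libraries where they do the work, as an engineer would, in place of code of your own. Each camera call takes 0.05 s, during which the arm holds its last target. There are 200 camera calls.

## Working session

There is one attempt and no reset: what is moved stays moved. The work goes in short steps, Python scripts to look and compute and a tool call to move; the robot and the scene stay as the last step left them, time stands still between calls to the robot, and variables do not carry over. Pictures are saved under pics/ and viewed, about 8 in all and at most 12, crops included, and the job is handed in when it is done.

Besides the shell and the picture viewer there is one more tool, called by a JSON object that holds its "fn" and its "kwargs", one argument or row to a line. drive_tool: Moves the arm, as the interface text tells. Its arguments: {"type":"object","properties":{"gripper":{"type":"array","items":{"type":"number"}},"slide":{"type":"array","items":{"type":"array","items":{"type":"number"}}},"spin":{"type":"array","items":{"type":"number"}}},"required":["gripper","slide","spin"]}

```bash
ls; mkdir -p pics; cat > h.py <<'E'
import numpy as np, cv2
from plant import telemetry, cams, robot
def cam(n):
    c=cams.read_camera(n); im=c['img']; f=im.shape[0]/2/np.tan(np.radians(c['vfov'])/2)
    c['K']=np.array([[f,0,c['cx']],[0,f,c['cy']],[0,0,1.]]); c['D']=np.array(c['dist_coeffs'],float)
    c['R']=cv2.Rodrigues(np.array(c['rvec'],float))[0]; c['t']=np.array(c['tvec'],float).reshape(3); return c
def ray(c,px):
    p=cv2.undistortPoints(np.array(px,float).reshape(-1,1,2),c['K'],c['D']).reshape(-1,2)
    d=np.c_[p,np.ones(len(p))]@c['R']; return -c['R'].T@c['t'], d
def onz(c,px,z):
    o,d=ray(c,px); return o+d*((z-o[2])/d[:,2])[:,None]
def proj(c,P): return cv2.projectPoints(np.array(P,float).reshape(-1,3),np.array(c['rvec'],float),c['t'],c['K'],c['D'])[0].reshape(-1,2)
def save(n,im): cv2.imwrite('pics/'+n,cv2.cvtColor(im,cv2.COLOR_RGB2BGR))
E
python3 - <<'E'
from h import *
for n in('top','scene','wrist'):
    c=cam(n); save(n+'0.png',c['img']); print(n,c['vfov'],-c['R'].T@c['t'],c['R'][2])
s=telemetry.read_state(); print(s['position'],s['tool_rot'],s['clock'],s['finger_gap'])
E
```

```text
pics
top 47.8328318049805 [0.40547914 0.13468995 1.20091489] [ 0.16688271 -0.01554443 -0.98585421]
scene 55.015857051365025 [ 0.84076939 -0.2924951   0.86435638] [-0.23397335  0.46728003 -0.85258773]
wrist 71.00389436386908 [ 0.08739998 -0.54699692  0.37308012] [ 0.2910054   0.09096038 -0.95238756]
[ 0.16130041 -0.52542554  0.23060251] [[-5.62952700e-04 -9.55991167e-01 -2.93394906e-01]
 [ 1.35546458e-03 -2.93395413e-01  9.55990217e-01]
 [-9.99998923e-01  1.40490871e-04  1.46097990e-03]] 0.15 0.085284428338993
```

View pics/top0.png

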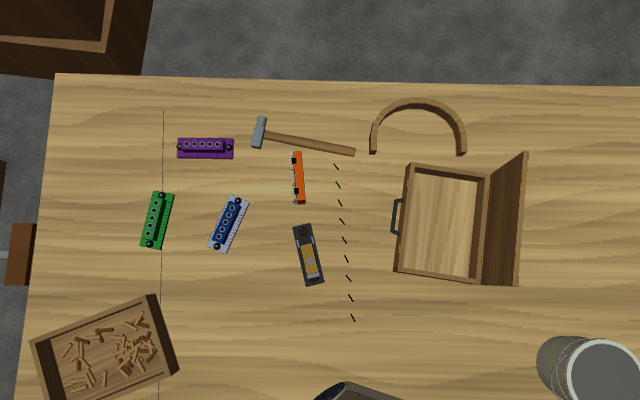

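View pics/scene0.png

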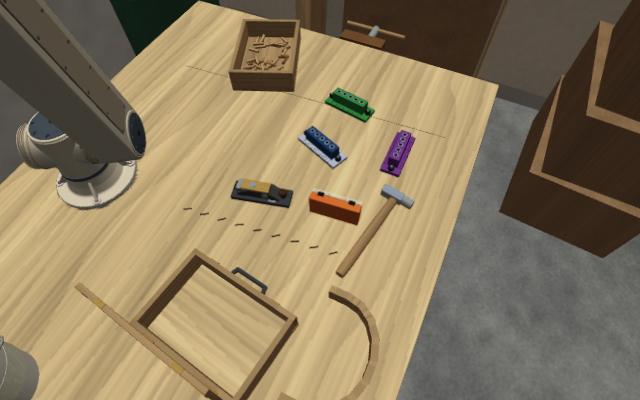

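Top view: jig (228,223), plane (308,255), dowel box (298,178), case about (440,222) with its lid right; purple/green decoys left. Zoom and masks next.

```bash
python3 - <<'E'
from h import *
t=cam('top'); s=cam('scene')
a=cv2.resize(t['img'][130:300,195:345],None,fx=3.4,fy=3.4,interpolation=cv2.INTER_CUBIC) #510x578
save('z1.png',a)
b=cv2.resize(t['img'][140:300,380:540],None,fx=3.6,fy=3.6,interpolation=cv2.INTER_CUBIC)
save('z2.png',b)
for n,c in(('top',t),('scene',s)):
    h=cv2.cvtColor(c['img'],cv2.COLOR_RGB2HSV)
    for nm,lo,hi,z in(('blue',(100,110,40),(122,255,255),.04),('orange',(5,200,120),(13,255,255),.033),('brass',(18,130,110),(30,255,255),.047)):
        m=cv2.inRange(h,lo,hi); k,l,st,ce=cv2.connectedComponentsWithStats(m)
        for i in np.argsort(-st[1:,4])[:3]+1:
            if st[i,4]<60: continue
            pts=np.argwhere(l==i)[:,::-1]; r=cv2.minAreaRect(onz(c,pts,z)[:,:2].astype(np.float32)*1000)
            print(n,nm,st[i],ce[i].round(1),'rect mm',np.round(r[0],1),np.round(r[1],1),round(r[2],1))
E
```

```text
top blue [212 201  28  43 348] [225.2 222.3] rect mm [538.4 352.4] [ 29.  109.3] 68.1
top orange [293 151  12  50 357] [298.9 175.6] rect mm [666.7 167. ] [131.8  21.3] 6.2
top brass [301 243  17  31 280] [308.8 257.7] rect mm [449.2 135.7] [72.8 28.2] 15.2
scene blue [305 127  34  27 221] [322.2 140.2] rect mm [541.6 351.7] [ 29.9 121.6] 68.1
scene orange [310 193  50  20 213] [327.9 200.9] rect mm [652.9 183.9] [132.1  20.1] 5.8
scene brass [241 179  30  14 223] [256.  185.7] rect mm [449.7 136. ] [74.1 29.1] 13.1
scene brass [170 361  14  14 101] [176.7 367.5] rect mm [ 527.9 -314.5] [13.3 28.8] 82.5
scene brass [ 93 298  12  11  72] [ 98.7 302.8] rect mm [ 291.5 -282.5] [12.6 27.6] 80.0
```

View pics/z1.png

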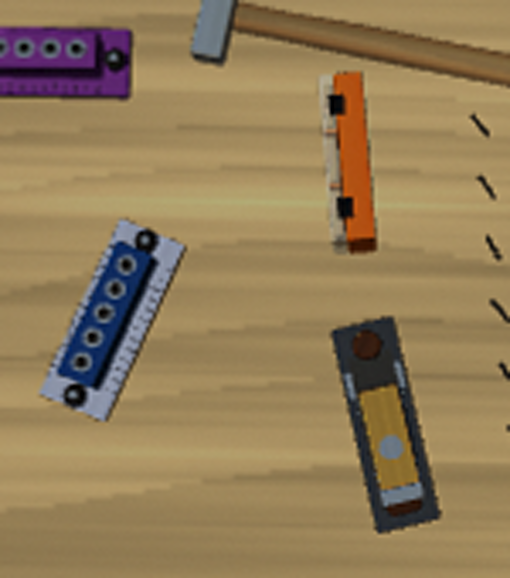

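View pics/z2.png

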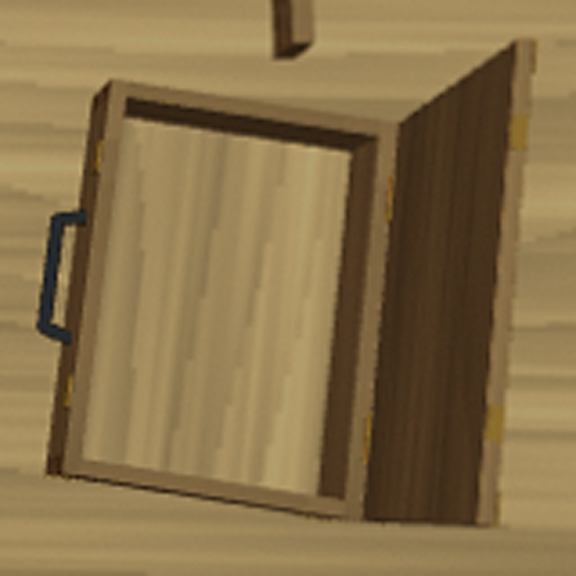

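z1: jig plate corners, plane sole corners and box top are visible; knob of the plane points to far end (world +x). z2: rim corners (113,80),(398,122),(362,520),(65,474). Now into world.

```bash
python3 - <<'E'
from h import *
t=cam('top'); s=cam('scene')
def q(nm,pts,sc,off,z):
    p=(np.array(pts)+.5)/sc-.5+off; w=onz(t,p,z)[:,:2]*1000
    d=np.linalg.norm(w-np.roll(w,-1,0),axis=1); e=w[0]+w[1]-w[2]-w[3]
    print(nm,w.round(1).tolist(),'c',w.mean(0).round(1),'edges',d.round(1),'axis deg',np.degrees(np.arctan2(e[1],e[0])).round(1))
o1=[195,130];o2=[380,140]
q('jig',[(122,218),(187,247),(106,421),(40,396)],3.4,o1,.012)
q('plane',[(332,330),(394,317),(440,518),(378,532)],3.4,o1,.014)
q('box',[(320,77),(362,72),(376,238),(334,250)],3.4,o1,.066)
q('case',[(113,80),(398,122),(362,520),(65,474)],3.6,o2,.068)
q('caseIn',[(125,98),(377,136),(345,500),(80,460)],3.6,o2,.068)
P=onz(t,[(0,0)],0)
print(telemetry.read_state()['joint_pos'])
# project case rim to scene for cross-check
p=(np.array([(113,80),(398,122),(362,520),(65,474)])+.5)/3.6-.5+o2
print(proj(s,onz(t,p,.068)).round(1).tolist())
E
```

```text
jig [[617.0, 347.8], [595.0, 296.1], [458.8, 352.0], [477.0, 403.3]] c [536.9 349.8] edges [ 56.2 147.3  54.4 150.7] axis deg -22.0
plane [[531.8, 180.9], [542.9, 133.0], [389.9, 94.9], [378.7, 141.8]] c [460.8 137.7] edges [ 49.2 157.6  48.2 158. ] axis deg 14.2
box [[719.8, 193.2], [724.5, 161.3], [596.2, 147.8], [586.4, 179.0]] c [656.7 170.3] edges [ 32.3 129.   32.7 134.2] axis deg 6.0
case [[700.7, -124.0], [673.9, -327.4], [393.2, -289.3], [420.1, -85.9]] c [ 547.  -206.6] edges [205.2 283.3 205.2 283.2] axis deg -7.7
caseIn [[687.6, -132.4], [663.4, -312.0], [406.4, -278.3], [429.8, -96.4]] c [ 546.8 -204.7] edges [181.2 259.1 183.4 260.2] axis deg -7.7
[-9.88406301e-01  2.55267075e-01  1.07971683e-01 -1.00476327e-04
 -1.42388093e+00 -2.84580751e-01]
[[295.4, 316.7], [232.9, 408.7], [128.0, 323.8], [194.0, 248.5]]
```

Measured sizes match the given ones within 1–3 mm. Plan: topple the box on the bench, put it crosswise at the case's far end, then plane and jig side by side along the case, then the lid.

```bash
cat >> h.py <<'E'
def plan(*W):
    """waypoints (x,y,z mm, jaw angle deg) -> tool-frame slides/spins"""
    s=telemetry.read_state(); R=np.array(s['tool_rot']); p=np.array(s['position'])*1000
    f0=np.degrees(np.arctan2(R[1,2],R[0,2])); pr=p; fp=f0
    print('t',round(s['clock'],2),'pos',p.round(1),'jaw',f0.round(1),'gap',round(s['finger_gap']*1000,1),'F',np.round(s['force'],1),'j',np.round(s['joint_pos'],2))
    for x,y,z,f in W:
        q=np.array([x,y,z],float); d=(f0-f+90)%180-90
        print('slide',(R.T@(q-p)).round(0).astype(int).tolist(),'spin',np.radians(d).round(3),'rows',max(np.linalg.norm(q-pr)/41.7,abs((f-fp+90)%180-90)/7.16).round(1)); pr=q;fp=f
C=np.array([547.,-206.5]); ay=np.radians(-7.7)
Y=np.array([np.cos(ay),np.sin(ay)]); X=np.array([np.sin(ay),-np.cos(ay)])
def case(cx,cy): return C+cx*X+cy*Y
E
python3 - <<'E'
from h import *
plan((250,-200,231,82),(330,0,220,60),(660,115,160,6),(660,122,57,6))
print(case(0,60),case(40,-40),X,Y)
E
```

```text
t 0.35 pos [ 161.4 -525.7  231.1] jaw 107.1 gap 85.4 F [ 0.1 -0.2  0.5] j [-0.99  0.26  0.11 -0.   -1.42 -0.28]
slide [0, -180, 285] spin 0.437 rows 8.1
slide [11, -315, 453] spin 0.821 rows 5.2
slide [71, -665, 466] spin -1.378 rows 8.5
slide [174, -667, 473] spin -1.378 rows 2.5
[ 606.45899198 -214.53917113] [ 502.00122459 -240.77988057] [-0.13398619 -0.9909832 ] [ 0.9909832  -0.13398619]
```

{"fn": "drive_tool", "kwargs": {
  "gripper": [0,0,0,0,0,0,0,0,0,0],
  "slide": [
    [0,-25,36],
    [0,-50,72],
    [0,-75,108],
    [0,-100,144],
    [0,-125,180],
    [0,-150,216],
    [0,-180,285],
    [0,-180,285],
    [3,-215,330],
    [6,-245,370]
  ],
  "spin": [-0.1,-0.2,-0.3,-0.4,-0.5,-0.6,-0.7,-0.8,-0.9,-1.0]
}}

```text
clock: 1.18
position: [0.2772, -0.1252, 0.2274]
tool_rot: [[0.003, -0.265, -0.964], [0.0, -0.964, 0.265], [-1.0, -0.001, -0.003]]
force: [2.9, -1.7, -0.8]
finger_gap: 0.0002
```

```bash
python3 - <<'E'
from h import *
plan((330,0,220,6),(660,115,160,6),(660,122,57,6))
E
```

```text
t 1.18 pos [ 277.2 -125.2  227.4] jaw 164.6 gap 0.2 F [ 2.9 -1.7 -0.8] j [ 0.11 -0.26 -0.42  0.   -1.41 -0.38]
slide [8, -135, -18] spin -0.373 rows 3.3
slide [69, -333, -305] spin -0.373 rows 8.5
slide [172, -340, -303] spin -0.373 rows 2.5
```

{"fn": "drive_tool", "kwargs": {
  "gripper": [0,0,0,0,0,0,0,0,0,0],
  "slide": [
    [69,-333,-305],
    [69,-333,-305],
    [69,-333,-305],
    [69,-333,-305],
    [69,-333,-305],
    [69,-333,-305],
    [69,-333,-305],
    [69,-333,-305],
    [69,-333,-305],
    [69,-333,-305]
  ],
  "spin": [-0.37,-0.37,-0.37,-0.37,-0.37,-0.37,-0.37,-0.37,-0.37,-0.37]
}}

```text
clock: 2.02
position: [0.6288, 0.0918, 0.1633]
tool_rot: [[-0.0, 0.097, -0.995], [-0.0, -0.995, -0.097], [-1.0, 0.0, 0.0]]
force: [0.4, -0.3, -0.1]
finger_gap: -0.0001
```

```bash
python3 - <<'E'
from h import *
plan((659,122,150,6),(659,122,57,6),(653,182,57,6))
E
```

```text
t 2.02 pos [628.8  91.8 163.3] jaw -174.4 gap -0.1 F [ 0.4 -0.3 -0.1] j [ 0.39  0.45  0.22  0.   -1.34 -0.29]
slide [13, -27, -33] spin -0.008 rows 1.1
slide [106, -27, -33] spin -0.008 rows 2.2
slide [106, -87, -33] spin -0.008 rows 1.4
```

{"fn": "drive_tool", "kwargs": {
  "gripper": [0,0,0,0,0,0,0,0,0,0],
  "slide": [
    [13,-27,-33],
    [13,-27,-33],
    [54,-27,-33],
    [95,-27,-33],
    [106,-27,-33],
    [106,-34,-33],
    [106,-41,-33],
    [106,-46,-33],
    [106,-51,-33],
    [106,-56,-33]
  ],
  "spin": [0,0,0,0,0,0,0,0,0,0]
}}

```text
clock: 2.85
position: [0.6558, 0.1506, 0.0606]
tool_rot: [[0.004, 0.097, -0.995], [0.001, -0.995, -0.097], [-1.0, -0.001, -0.004]]
force: [-0.9, -0.0, 0.3]
finger_gap: -0.0001
```

{"fn": "drive_tool", "kwargs": {
  "gripper": [0,0,0,0,0,0],
  "slide": [
    [0,-5,0],
    [0,-10,0],
    [0,-15,0],
    [0,-20,0],
    [0,-25,0],
    [0,-30,0]
  ],
  "spin": [0,0,0,0,0,0]
}}

```text
clock: 3.35
position: [0.6516, 0.1799, 0.0578]
tool_rot: [[-0.0, 0.097, -0.995], [0.0, -0.995, -0.097], [-1.0, -0.0, 0.0]]
force: [-0.6, -0.7, -1.0]
finger_gap: 0.0
```

```bash
python3 - <<'E'
from h import *
plan()
t=cam('top');s=cam('scene')
save('p5.png',np.vstack([cv2.resize(t['img'][110:230,220:380],None,fx=3,fy=2.5*1.2),np.zeros((4,480,3),np.uint8)])[:364])
a=cv2.resize(t['img'][100:240,200:360],(400,350)); b=cv2.resize(s['img'][130:270,250:410],(400,350)); save('p5.png',np.hstack([a,b]))
E
```

```text
t 3.35 pos [651.6 179.9  57.8] jaw -174.4 gap 0.0 F [-0.6 -0.7 -1. ] j [ 0.5   0.59  0.18 -0.   -1.16 -0.4 ]
```

View pics/p5.png

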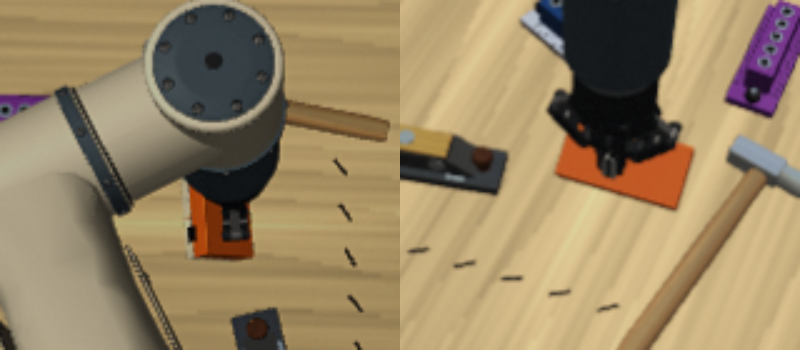

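The box seems to have toppled (large orange face up in the scene crop). Raise and measure it.

{"fn": "drive_tool", "kwargs": {
  "gripper": [85,85,85,85,85,85,85,85],
  "slide": [
    [-40,0,0],
    [-80,0,0],
    [-110,10,40],
    [-110,20,80],
    [-110,30,120],
    [-110,40,160],
    [-110,40,195],
    [-110,40,200]
  ],
  "spin": [0.1,0.2,0.3,0.4,0.5,0.6,0.7,0.8]
}}

```text
clock: 4.12
position: [0.4502, 0.1177, 0.1675]
tool_rot: [[-0.003, -0.651, -0.759], [-0.0, -0.759, 0.651], [-1.0, 0.002, 0.003]]
force: [0.5, 0.6, -0.2]
finger_gap: 0.085
```

```bash
cat > box.py <<'E'
from h import *
import sys
plan()
for n in ('top','scene'):
    c=cam(n); save(sys.argv[1]+n+'.png',c['img'])
    h=cv2.cvtColor(c['img'],cv2.COLOR_RGB2HSV); m=cv2.inRange(h,(3,170,90),(14,255,255)); k,l,st,ce=cv2.connectedComponentsWithStats(m)
    i=np.argmax(st[1:,4])+1
    for z in(.017,.034):
        r=cv2.minAreaRect(onz(c,np.argwhere(l==i)[:,::-1],z)[:,:2].astype(np.float32)*1000); print(n,st[i],z,np.round(r[0],1),np.round(r[1],1),round(r[2],1))
E
python3 box.py a
```

```text
t 4.12 pos [450.2 117.7 167.5] jaw 139.4 gap 85.0 F [ 0.5  0.6 -0.2] j [ 0.59  0.12 -0.22 -0.   -1.23 -1.3 ]
top [ 264  156   28   49 1199] 0.017 [657.1 223.5] [131.4  66.8] 6.1
top [ 264  156   28   49 1199] 0.034 [653.5 222.2] [129.5  65.8] 6.1
scene [ 314  175   54   35 1064] 0.017 [650.1 231. ] [131.4  69.1] 5.9
scene [ 314  175   54   35 1064] 0.034 [653.9 220.5] [128.7  67.8] 5.9
```

```bash
python3 - <<'E'
from h import *
plan((653.5,221.5,160,96),(653.5,221.5,60,96),(653.5,221.5,1,96))
E
```

```text
t 4.22 pos [455.  119.7 168.8] jaw 139.7 gap 84.8 F [0.8 0.4 0.1] j [ 0.59  0.13 -0.21 -0.   -1.23 -1.3 ]
slide [9, -206, -85] spin 0.762 rows 6.1
slide [109, -206, -85] spin 0.762 rows 2.4
slide [168, -206, -85] spin 0.762 rows 1.4
```

{"fn": "drive_tool", "kwargs": {
  "gripper": [85,85,85,85,85,85,85,85,85,85],
  "slide": [
    [9,-206,-85],
    [9,-206,-85],
    [9,-206,-85],
    [9,-206,-85],
    [9,-206,-85],
    [9,-206,-85],
    [9,-206,-85],
    [50,-206,-85],
    [85,-206,-85],
    [85,-206,-85]
  ],
  "spin": [0.762,0.762,0.762,0.762,0.762,0.762,0.762,0.762,0.762,0.762]
}}

```text
clock: 5.05
position: [0.6502, 0.2207, 0.074]
tool_rot: [[-0.014, -0.994, -0.108], [-0.005, -0.107, 0.994], [-1.0, 0.014, -0.003]]
force: [-1.3, -0.4, -2.7]
finger_gap: 0.0852
```

```bash
python3 - <<'E'
from h import *
plan((653.5,221.5,60,96),(653.5,221.5,1,96))
E
```

```text
t 5.05 pos [650.2 220.7  74. ] jaw 96.2 gap 85.2 F [-1.3 -0.4 -2.7] j [ 0.55  0.61  0.26 -0.   -1.23 -2.01]
slide [14, -4, 0] spin 0.003 rows 0.3
slide [73, -4, 1] spin 0.003 rows 1.4
```

{"fn": "drive_tool", "kwargs": {
  "gripper": [85,85,85,85,85],
  "slide": [
    [20,-1,0],
    [40,-1,0],
    [60,-1,0],
    [65,-1,0],
    [65,-1,0]
  ],
  "spin": [0,0,0,0,0]
}}

```text
clock: 5.47
position: [0.6554, 0.2221, 0.0177]
tool_rot: [[-0.002, -0.994, -0.107], [-0.001, -0.107, 0.994], [-1.0, 0.002, -0.001]]
force: [-0.2, -0.0, -0.1]
finger_gap: 0.0852
```

```bash
python3 - <<'E'
from h import *
plan((653.5,221.5,1,96))
E
```

```text
t 5.47 pos [655.4 222.1  17.7] jaw 96.2 gap 85.2 F [-0.2 -0.  -0.1] j [ 0.55  0.66  0.19  0.   -1.1  -2.02]
slide [17, 2, 0] spin 0.003 rows 0.4
```

{"fn": "drive_tool", "kwargs": {
  "gripper": [85,85,60,60,60,60,60,60,60,60],
  "slide": [
    [15,2,0],
    [15,2,0],
    [15,2,0],
    [15,2,0],
    [15,2,0],
    [15,2,0],
    [15,2,0],
    [-10,2,0],
    [-50,2,0],
    [-90,2,0]
  ],
  "spin": [0,0,0,0,0,0,0,0,0,0]
}}

```text
clock: 6.3
position: [0.6523, 0.2217, 0.1077]
tool_rot: [[-0.004, -0.994, -0.106], [-0.002, -0.106, 0.994], [-1.0, 0.004, -0.002]]
force: [1.0, 0.8, -1.2]
finger_gap: 0.0651
```

```bash
python3 - <<'E'
from h import *
x,y=case(0,78)
plan((500,0,150,45),(x,y,150,-7.7),(x,y,90,-7.7),(x,y,16,-7.7)); print(x,y)
c=cam('scene'); save('g1.png',cv2.resize(c['img'][60:300,180:460],(700,600)))
E
```

```text
t 6.3 pos [652.3 221.7 107.7] jaw 96.1 gap 65.1 F [ 1.   0.8 -1.2] j [ 0.55  0.59  0.3  -0.   -1.29 -2.02]
slide [-41, 175, -204] spin 0.891 rows 7.1Traceback (most recent call last):
  File "<stdin>", line 3, in <module>
  File "h.py", line 21, in plan
    print('slide',(R.T@(q-p)).round(0).astype(int).tolist(),'spin',np.radians(d).round(3),'rows',max(np.linalg.norm(q-pr)/41.7,abs((f-fp+90)%180-90)/7.16).round(1)); pr=q;fp=f
                                                                                                 ^^^^^^^^^^^^^^^^^^^^^^^^^^^^^^^^^^^^^^^^^^^^^^^^^^^^^^^^^^^^^^^
AttributeError: 'float' object has no attribute 'round'
```

```bash
sed -i 's/)\/7.16).round(1))/)\/7.16)))/; s/.rows.,max(/"rows",float(max(/' h.py; python3 - <<'E'
from h import *
x,y=case(-18,78)
plan((500,0,150,134),(x,y,150,-7.7),(x,y,90,-7.7),(x,y,16,-7.7)); print(x,y)
E
```

```text
t 6.3 pos [652.3 221.7 107.7] jaw 96.1 gap 65.1 F [ 1.   0.8 -1.2] j [ 0.55  0.59  0.3  -0.   -1.29 -2.02]
slide [-41, 175, -204] spin -0.662 rows 6.528388815433926
slide [-41, 70, -416] spin -1.331 rows 5.6597318009711035
slide [19, 70, -416] spin -1.331 rows 1.4388489208633093
slide [93, 69, -416] spin -1.331 rows 1.7745803357314147
626.7084409152865 -199.11322486775973
```

{"fn": "drive_tool", "kwargs": {
  "gripper": [60,60,60,60,60,60,60,60,60,60],
  "slide": [
    [-41,30,-20],
    [-41,60,-45],
    [-41,85,-75],
    [-41,105,-105],
    [-41,125,-140],
    [-41,135,-175],
    [-41,140,-210],
    [-41,130,-250],
    [-41,120,-290],
    [-41,105,-325]
  ],
  "spin": [-0.12,-0.24,-0.36,-0.48,-0.6,-0.72,-0.84,-0.96,-1.08,-1.2]
}}

```text
clock: 7.13
position: [0.5805, -0.1087, 0.1498]
tool_rot: [[0.0, -0.274, -0.962], [0.0, -0.962, 0.274], [-1.0, -0.001, -0.0]]
force: [1.1, 0.9, -1.5]
finger_gap: 0.0652
```

```bash
python3 - <<'E'
from h import *
x,y=case(-18,78)
plan((x,y,150,-7.7),(x,y,90,-7.7),(x,y,16,-7.7)); print(x,y)
E
```

```text
t 7.13 pos [ 580.5 -108.7  149.8] jaw 164.1 gap 65.2 F [ 1.1  0.9 -1.5] j [ 0.08  0.37  0.06 -0.   -1.26 -0.36]
slide [0, 74, -69] spin -0.143 rows 2.4361333601916915
slide [60, 74, -69] spin -0.143 rows 1.4388489208633093
slide [134, 74, -69] spin -0.143 rows 1.7745803357314147
626.7084409152865 -199.11322486775973
```

{"fn": "drive_tool", "kwargs": {
  "gripper": [60,60,60,60,60,60,60],
  "slide": [
    [0,40,-35],
    [0,74,-69],
    [0,74,-69],
    [0,74,-69],
    [30,74,-69],
    [50,74,-69],
    [50,74,-69]
  ],
  "spin": [-0.1,-0.143,-0.143,-0.143,-0.143,-0.143,-0.143]
}}

```text
clock: 7.72
position: [0.6232, -0.1961, 0.0937]
tool_rot: [[-0.009, -0.141, -0.99], [0.003, -0.99, 0.141], [-1.0, -0.002, 0.01]]
force: [-0.0, 0.8, -2.8]
finger_gap: 0.0645
```

```bash
python3 - <<'E'
from h import *
x,y=case(-18,78)
plan((x,y,150,-7.7),(x,y,90,-7.7),(x,y,16,-7.7)); print(x,y)
E
```

```text
t 7.72 pos [ 623.2 -196.1   93.7] jaw 171.9 gap 64.5 F [-0.   0.8 -2.8] j [-0.07  0.53  0.17 -0.   -1.22 -0.07]
slide [-56, 2, -3] spin -0.007 rows 1.3540113305389836
slide [4, 2, -4] spin -0.007 rows 1.4388489208633093
slide [78, 3, -5] spin -0.007 rows 1.7745803357314147
626.7084409152865 -199.11322486775973
```

{"fn": "drive_tool", "kwargs": {
  "gripper": [60,60,60,60,60,60],
  "slide": [
    [0,0,5],
    [0,0,5],
    [25,0,5],
    [50,0,5],
    [70,0,5],
    [70,0,5]
  ],
  "spin": [0,0,0,0,0,0]
}}

```text
clock: 8.22
position: [0.6195, -0.1957, 0.0264]
tool_rot: [[-0.005, -0.14, -0.99], [0.002, -0.99, 0.14], [-1.0, -0.001, 0.005]]
force: [-0.4, 0.2, -1.7]
finger_gap: 0.0649
```

```bash
python3 - <<'E'
from h import *
s=telemetry.read_state(); d=np.array(s['position'][:2])*1000-C; print('case xy',d@X,d@Y)
x,y=case(-18,75)
plan((x,y,14,-7.7))
E
```

```text
case xy -20.39114524019109 70.44923957827683
t 8.22 pos [ 619.5 -195.7   26.4] jaw 171.9 gap 64.9 F [-0.4  0.2 -1.7] j [-0.07  0.58  0.06 -0.   -1.06 -0.07]
slide [12, 2, -5] spin -0.006 rows 0.3209848088375092
```

{"fn": "drive_tool", "kwargs": {
  "gripper": [60,60,60,76,76,76,76,76,76,76],
  "slide": [
    [6,0,0],
    [11,0,0],
    [12,0,0],
    [12,0,0],
    [12,0,0],
    [12,0,0],
    [-15,0,0],
    [-50,0,0],
    [-85,0,0],
    [-85,0,0]
  ],
  "spin": [0,0,0,0,0,0,0,0,0,0]
}}

```text
clock: 9.05
position: [0.6263, -0.1983, 0.1235]
tool_rot: [[0.015, -0.139, -0.99], [-0.005, -0.99, 0.139], [-1.0, 0.003, -0.015]]
force: [0.7, 0.3, 1.8]
finger_gap: 0.0762
```

```bash
python3 - <<'E'
from h import *
x,y=case(-18,8); x2,y2=case(-18,47)
plan((x,y,105,-7.7),(x,y,32,-7.7),(x2,y2,32,-7.7))
E
```

```text
t 9.05 pos [ 626.3 -198.3  123.5] jaw 172.0 gap 76.2 F [0.7 0.3 1.8] j [-0.07  0.5   0.2   0.   -1.25 -0.07]
slide [17, 1, 70] spin -0.005 rows 1.7233268610382322
slide [90, 1, 71] spin -0.005 rows 1.7505995203836928
slide [91, 1, 32] spin -0.005 rows 0.9352517985611508
```

{"fn": "drive_tool", "kwargs": {
  "gripper": [0,0,0,0,0,0,0,0,0,0],
  "slide": [
    [0,1,40],
    [0,1,70],
    [0,1,70],
    [0,1,70],
    [30,1,70],
    [60,1,70],
    [90,1,70],
    [93,1,70],
    [93,1,62],
    [93,1,54]
  ],
  "spin": [0,0,0,0,0,0,0,0,0,0]
}}

```text
clock: 9.88
position: [0.5703, -0.1906, 0.0227]
tool_rot: [[0.002, -0.139, -0.99], [-0.001, -0.99, 0.139], [-1.0, 0.001, -0.003]]
force: [0.6, -0.6, 0.3]
finger_gap: -0.0001
```

```bash
python3 - <<'E'
from h import *
s=telemetry.read_state(); d=np.array(s['position'][:2])*1000-C; print('case xy',d@X,d@Y)
x2,y2=case(-18,47)
plan((x2,y2,26,-7.7),(*case(-18,20),26,-7.7),(*case(-18,20),130,-7.7))
E
```

```text
case xy -18.850040241272236 20.93092648495428
t 9.88 pos [ 570.3 -190.6   22.7] jaw 172.0 gap -0.1 F [ 0.6 -0.6  0.3] j [-0.06  0.49 -0.09  0.   -0.98 -0.08]
slide [-3, 1, -26] spin -0.005 rows 0.6303715279170374
slide [-3, 1, 1] spin -0.005 rows 0.6474820143884871
slide [-107, 1, 1] spin -0.005 rows 2.4940047961630696
```

{"fn": "drive_tool", "kwargs": {
  "gripper": [0,0,0,0,0,0,0,0,0,0],
  "slide": [
    [0,0,-7],
    [0,0,-14],
    [0,0,-20],
    [0,0,-26],
    [0,0,-26],
    [0,0,-20],
    [-35,0,-5],
    [-75,0,0],
    [-115,0,0],
    [-150,-20,20]
  ],
  "spin": [0,0,0,0,0,0,0,0,0,0]
}}

```text
clock: 10.72
position: [0.5532, -0.1712, 0.1711]
tool_rot: [[0.003, -0.142, -0.99], [-0.002, -0.99, 0.142], [-1.0, 0.002, -0.003]]
force: [1.0, 0.9, 0.7]
finger_gap: 0.0
```

```bash
python3 - <<'E'
from h import *
plan((461,137.5,150,104.2),(461,137.5,60,104.2),(461,137.5,13,104.2))
c=cam('top')
h=cv2.cvtColor(c['img'],cv2.COLOR_RGB2HSV); m=cv2.inRange(h,(3,170,90),(14,255,255)); k,l,st,ce=cv2.connectedComponentsWithStats(m)
i=np.argmax(st[1:,4])+1; print(st[i])
r=cv2.boxPoints(cv2.minAreaRect(onz(c,np.argwhere(l==i)[:,::-1],.046)[:,:2].astype(np.float32)*1000))
print(((r-C)@np.c_[X,Y]).round(1).tolist()); save('c1.png',c['img'])
E
```

```text
t 10.72 pos [ 553.2 -171.2  171.1] jaw 171.8 gap 0.0 F [1.  0.9 0.7] j [-0.03  0.33  0.06  0.   -1.3  -0.11]
slide [20, -293, 135] spin 1.181 rows 9.447865443738714
slide [110, -293, 135] spin 1.181 rows 2.158273381294964
slide [157, -293, 136] spin 1.181 rows 1.1270983213429255
[ 12 230   3   5   9]
[[-1065.9, -194.2], [-1061.3, -192.9], [-1064.0, -183.0], [-1068.6, -184.2]]
```

View pics/c1.png

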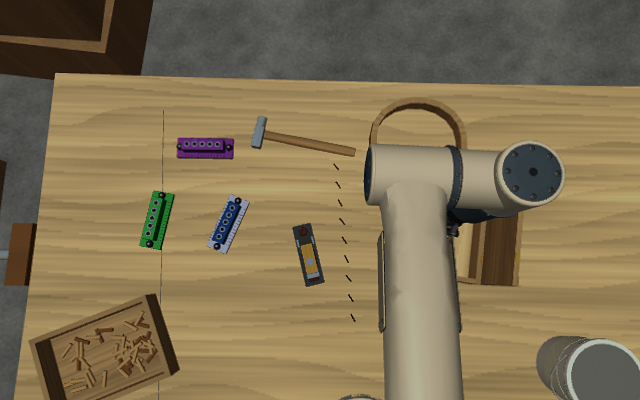

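{"fn": "drive_tool", "kwargs": {
  "gripper": [65,65,65,65,65,65,65,65,65,65],
  "slide": [
    [5,-30,14],
    [10,-60,28],
    [15,-90,42],
    [20,-120,55],
    [20,-150,68],
    [20,-180,82],
    [20,-210,96],
    [20,-240,110],
    [20,-270,124],
    [20,-293,135]
  ],
  "spin": [0.12,0.24,0.36,0.48,0.6,0.72,0.84,0.96,1.08,1.181]
}}

```text
clock: 11.6
position: [0.4584, 0.1411, 0.1485]
tool_rot: [[0.0, -0.969, -0.246], [0.001, -0.246, 0.969], [-1.0, -0.001, 0.001]]
force: [0.3, 0.4, -1.0]
finger_gap: 0.0648
```

{"fn": "drive_tool", "kwargs": {
  "gripper": [65,65,65,65,65],
  "slide": [
    [30,0,0],
    [60,0,0],
    [82,0,0],
    [82,0,0],
    [82,0,0]
  ],
  "spin": [0,0,0,0,0]
}}

```text
clock: 12.02
position: [0.459, 0.1389, 0.0662]
tool_rot: [[-0.001, -0.968, -0.252], [-0.001, -0.251, 0.968], [-1.0, 0.002, -0.001]]
force: [0.8, 0.5, 1.5]
finger_gap: 0.0648
```

```bash
cat > pl.py <<'E'
from h import *
c=cam('top'); h=cv2.cvtColor(c['img'],cv2.COLOR_RGB2HSV); m=cv2.inRange(h,(3,170,90),(14,255,255)); k,l,st,ce=cv2.connectedComponentsWithStats(m)
i=np.argmax(st[1:,4])+1; print(st[i])
r=cv2.boxPoints(cv2.minAreaRect(onz(c,np.argwhere(l==i)[:,::-1],.046)[:,:2].astype(np.float32)*1000))
print('box in case',((r-C)@np.c_[X,Y]).round(1).tolist())
E
python3 - <<'E'
from h import *
plan((461,137.5,60,104.2),(461,137.5,15,104.2))
import pl
E
```

```text
t 12.02 pos [459.  138.9  66.2] jaw 104.6 gap 64.8 F [0.8 0.5 1.5] j [ 0.62  0.24 -0.36  0.   -0.97 -1.94]
slide [6, -2, -2] spin 0.006 rows 0.1592068244006871
slide [51, -2, -2] spin 0.006 rows 1.079136690647482
[ 412  170   53   33 1234]
box in case [[45.5, 61.0], [46.0, 127.5], [-86.2, 128.3], [-86.6, 61.8]]
```

{"fn": "drive_tool", "kwargs": {
  "gripper": [65,65,65,25,25,25,25,25,25,25],
  "slide": [
    [25,-2,-2],
    [45,-2,-2],
    [51,-2,-2],
    [51,-2,-2],
    [51,-2,-2],
    [51,-2,-2],
    [51,-2,-2],
    [51,-2,-2],
    [51,-2,-2],
    [51,-2,-2]
  ],
  "spin": [0,0,0,0,0,0,0,0,0,0]
}}

```text
clock: 12.9
position: [0.4637, 0.1391, 0.0175]
tool_rot: [[0.004, -0.968, -0.252], [0.002, -0.252, 0.968], [-1.0, -0.004, 0.001]]
force: [-1.9, 0.5, 7.8]
finger_gap: 0.0331
```

{"fn": "drive_tool", "kwargs": {
  "gripper": [25,25,25,25,25],
  "slide": [
    [-15,0,0],
    [-50,0,0],
    [-90,0,0],
    [-130,0,0],
    [-130,0,0]
  ],
  "spin": [0,0,0,0,0]
}}

```text
clock: 13.32
position: [0.4666, 0.1396, 0.1541]
tool_rot: [[0.014, -0.968, -0.252], [0.006, -0.252, 0.968], [-1.0, -0.015, 0.002]]
force: [2.4, 1.4, -4.2]
finger_gap: 0.0329
```

```bash
python3 - <<'E'
from h import *
plan((*case(45,-42),150,82.3),(*case(45,-42),40,82.3))
print(case(45,-42)); cam('scene')
c=cam('scene'); save('g2.png',cv2.resize(c['img'][60:260,160:420],(520,400)))
E
```

```text
t 13.32 pos [466.6 139.6 154.1] jaw 104.6 gap 32.9 F [ 2.4  1.4 -4.2] j [ 0.62  0.16 -0.21  0.   -1.18 -1.93]
slide [2, 66, -381] spin 0.39 rows 9.268368941319183
slide [112, 67, -381] spin 0.39 rows 2.6378896882494005
[ 499.34932727 -245.4668242 ]
```

View pics/g2.png

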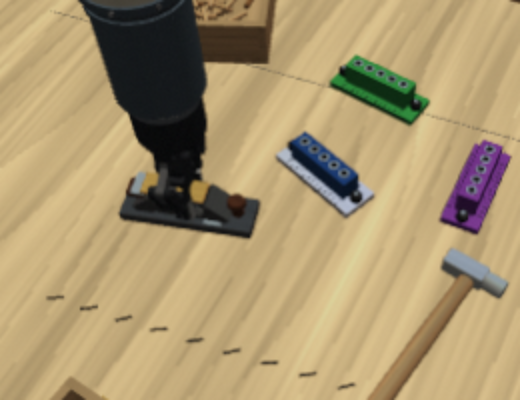

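Plane held level. I shift its target to cx=+30 to keep the wrist clear of the upright lid.

```bash
python3 - <<'E'
from h import *
plan((*case(30,-40),150,82.3),(*case(30,-40),40,82.3))
print(case(30,-40))
E
```

```text
t 13.42 pos [462.4 138.7 146.8] jaw 104.5 gap 32.9 F [-1.2 -0.2 -6.5] j [ 0.62  0.17 -0.23 -0.   -1.18 -1.93]
slide [-4, 53, -368] spin 0.388 rows 8.916590522592632
slide [106, 53, -368] spin 0.388 rows 2.6378896882494005
[ 503.34108645 -230.87004857]
```

{"fn": "drive_tool", "kwargs": {
  "gripper": [25,25,25,25,25,25,25,25,25,25],
  "slide": [
    [-4,4,-25],
    [-4,9,-62],
    [-4,14,-100],
    [-4,20,-138],
    [-4,26,-176],
    [-4,32,-214],
    [-4,38,-252],
    [-4,44,-290],
    [-4,49,-335],
    [-4,53,-368]
  ],
  "spin": [0.05,0.1,0.15,0.2,0.25,0.3,0.35,0.388,0.388,0.388]
}}

```text
clock: 14.25
position: [0.5015, -0.2328, 0.1467]
tool_rot: [[-0.005, -0.991, 0.135], [0.002, 0.135, 0.991], [-1.0, 0.005, 0.002]]
force: [-1.2, 5.7, -3.6]
finger_gap: 0.0329
```

{"fn": "drive_tool", "kwargs": {
  "gripper": [25,25,25,25,25,25],
  "slide": [
    [0,0,0],
    [20,0,0],
    [40,0,0],
    [60,0,0],
    [60,0,0],
    [60,0,0]
  ],
  "spin": [0,0,0,0,0,0]
}}

```text
clock: 14.75
position: [0.5012, -0.2308, 0.0871]
tool_rot: [[-0.006, -0.991, 0.134], [0.001, 0.134, 0.991], [-1.0, 0.006, 0.0]]
force: [-0.1, 0.2, -4.5]
finger_gap: 0.0326
```

```bash
python3 - <<'E'
from h import *
plan((*case(30,-40),50,82.3),(*case(30,-40),30,82.3))
E
```

```text
t 14.75 pos [ 501.2 -230.8   87.1] jaw 82.3 gap 32.6 F [-0.1  0.2 -4.5] j [-0.15  0.35 -0.14 -0.   -1.09 -1.56]
slide [37, -2, 0] spin 0.0 rows 0.8908683909065892
slide [57, -2, 0] spin 0.0 rows 0.4796163069544364
```

{"fn": "drive_tool", "kwargs": {
  "gripper": [25,25,25,25,25,25],
  "slide": [
    [15,0,0],
    [30,0,0],
    [42,0,0],
    [50,0,0],
    [50,0,0],
    [50,0,0]
  ],
  "spin": [0,0,0,0,0,0]
}}

```text
clock: 15.25
position: [0.5037, -0.2315, 0.04]
tool_rot: [[0.0, -0.991, 0.133], [-0.0, 0.133, 0.991], [-1.0, -0.0, -0.0]]
force: [0.2, -0.5, -5.2]
finger_gap: 0.0327
```

{"fn": "drive_tool", "kwargs": {
  "gripper": [25,25,25,25,25,25],
  "slide": [
    [3,0,0],
    [6,0,0],
    [8,0,0],
    [9.5,0,0],
    [10.5,0,0],
    [10.5,0,0]
  ],
  "spin": [0,0,0,0,0,0]
}}

```text
clock: 15.75
position: [0.5034, -0.2315, 0.0296]
tool_rot: [[0.0, -0.991, 0.133], [-0.0, 0.133, 0.991], [-1.0, -0.0, -0.0]]
force: [-1.8, 1.0, 1.5]
finger_gap: 0.0331
```

{"fn": "drive_tool", "kwargs": {
  "gripper": [46,46,46,46,46,46,46,46,46,46],
  "slide": [
    [0,0,0],
    [0,0,0],
    [0,0,0],
    [0,0,0],
    [-10,0,0],
    [-35,0,0],
    [-75,0,0],
    [-115,0,0],
    [-125,0,30],
    [-125,0,65]
  ],
  "spin": [0,0,0,0,0,0,0,0,0,0]
}}

```text
clock: 16.58
position: [0.5145, -0.1684, 0.1594]
tool_rot: [[0.009, -0.991, 0.137], [-0.002, 0.137, 0.991], [-1.0, -0.01, -0.001]]
force: [-0.4, 1.5, -0.4]
finger_gap: 0.0459
```

```bash
python3 - <<'E'
from h import *
plan((510,250,155,68),(537,350,155,68),(537,350,50,68))
E
```

```text
t 16.58 pos [ 514.5 -168.4  159.4] jaw 82.1 gap 45.9 F [-0.4  1.5 -0.4] j [-0.03  0.26 -0.07  0.   -1.23 -1.68]
slide [3, 62, 414] spin 0.247 rows 10.033736539693173
slide [3, 49, 517] spin 0.247 rows 2.4839541071388336
slide [108, 50, 517] spin 0.247 rows 2.5179856115107913
```

{"fn": "drive_tool", "kwargs": {
  "gripper": [60,60,60,60,60,60,60,60,60,60],
  "slide": [
    [0,5,41],
    [0,10,82],
    [0,15,124],
    [0,20,165],
    [0,25,206],
    [0,30,248],
    [0,35,289],
    [0,40,330],
    [0,45,371],
    [0,48,412]
  ],
  "spin": [0.04,0.08,0.12,0.16,0.2,0.247,0.247,0.247,0.247,0.247]
}}

```text
clock: 17.42
position: [0.5191, 0.2499, 0.1552]
tool_rot: [[0.001, -0.928, 0.371], [0.001, 0.371, 0.928], [-1.0, -0.001, 0.001]]
force: [1.2, -0.8, -0.3]
finger_gap: 0.0598
```

```bash
python3 - <<'E'
from h import *
plan((537.5,351,120,68),(537.5,351,60,68),(537.5,351,18,68))
c=cam('top'); save('c2.png',cv2.resize(c['img'][140:300,380:540],(480,480)))
E
```

```text
t 17.42 pos [519.1 249.9 155.2] jaw 68.2 gap 59.8 F [ 1.2 -0.8 -0.3] j [ 0.72  0.34  0.03  0.   -1.26 -2.67]
slide [35, 21, 101] spin 0.003 rows 2.604646642955477
slide [95, 21, 101] spin 0.003 rows 1.4388489208633093
slide [137, 21, 101] spin 0.003 rows 1.0071942446043165
```

View pics/c2.png

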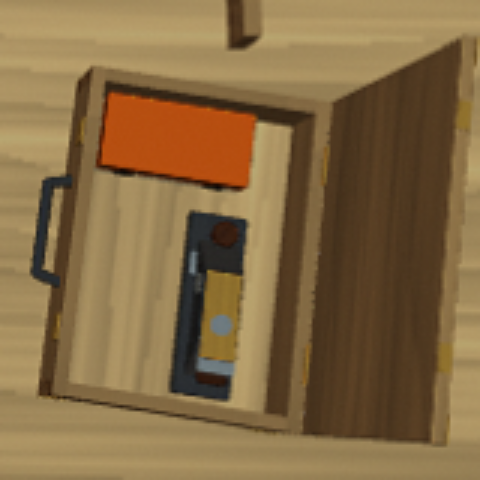

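Box lies at the far wall, plane flat in the middle of the near part (sole corners ~(190,211),(246,217),(230,399),(171,390)).

{"fn": "drive_tool", "kwargs": {
  "gripper": [60,60,60,60,60,60,60],
  "slide": [
    [10,10,38],
    [20,21,75],
    [35,21,101],
    [60,21,101],
    [85,21,101],
    [90,21,101],
    [90,21,101]
  ],
  "spin": [0,0,0,0,0,0,0]
}}

```text
clock: 18.05
position: [0.5367, 0.3483, 0.0625]
tool_rot: [[-0.003, -0.928, 0.372], [-0.003, 0.372, 0.928], [-1.0, 0.002, -0.004]]
force: [0.2, 0.0, 1.3]
finger_gap: 0.0603
```

```bash
python3 - <<'E'
from h import *
plan((537.5,351,18,68))
t=cam('top'); p=(np.array([(190,211),(246,217),(230,399),(171,390)])+.5)/3-.5+[380,140]
print(((onz(t,p,.026)[:,:2]*1000-C)@np.c_[X,Y]).round(1).tolist())
E
```

```text
t 18.05 pos [536.7 348.3  62.5] jaw 68.2 gap 60.3 F [0.2 0.  1.3] j [ 0.82  0.53  0.08 -0.   -1.13 -2.77]
slide [45, 0, 3] spin 0.003 rows 1.070127392486801
[[4.4, 36.6], [53.5, 38.9], [55.2, -120.4], [4.3, -120.7]]
```

{"fn": "drive_tool", "kwargs": {
  "gripper": [60,60,60,22,22,22,22,22,22,22],
  "slide": [
    [20,0,2],
    [38,0,2],
    [44,0,2],
    [44,0,2],
    [44,0,2],
    [44,0,2],
    [44,0,2],
    [44,0,2],
    [44,0,2],
    [44,0,2]
  ],
  "spin": [0,0,0,0,0,0,0,0,0,0]
}}

```text
clock: 18.93
position: [0.5395, 0.3518, 0.0223]
tool_rot: [[0.003, -0.928, 0.371], [0.002, 0.371, 0.928], [-1.0, -0.002, 0.003]]
force: [-1.3, 0.3, 5.8]
finger_gap: 0.0291
```

{"fn": "drive_tool", "kwargs": {
  "gripper": [22,22,22,22,22,22],
  "slide": [
    [-15,0,0],
    [-50,0,0],
    [-90,0,0],
    [-130,0,0],
    [-130,0,0],
    [-130,0,0]
  ],
  "spin": [0,0,0,0,0,0]
}}

```text
clock: 19.43
position: [0.5393, 0.3523, 0.1531]
tool_rot: [[0.004, -0.928, 0.372], [0.005, 0.372, 0.928], [-1.0, -0.002, 0.006]]
force: [-1.4, -0.3, -4.9]
finger_gap: 0.029
```

```bash
python3 - <<'E'
from h import *
plan((500,0,155,82.3),(*case(-46,-42),150,82.3),(*case(-46,-42),30,82.3))
print(case(-46,-42))
E
```

```text
t 19.43 pos [539.3 352.3 153.1] jaw 68.2 gap 29.0 F [-1.4 -0.3 -4.9] j [ 0.82  0.47  0.22 -0.   -1.32 -2.77]
slide [-4, -95, -342] spin -0.247 rows 8.500325432568971
slide [1, -163, -481] spin -0.247 rows 3.736114167190843
slide [121, -163, -482] spin -0.247 rows 2.8776978417266186
[ 511.54207014 -155.28735303]
```

{"fn": "drive_tool", "kwargs": {
  "gripper": [22,22,22,22,22,22,22,22,22,22],
  "slide": [
    [0,-8,-25],
    [0,-20,-65],
    [0,-32,-105],
    [0,-45,-143],
    [0,-57,-182],
    [0,-69,-221],
    [0,-81,-259],
    [0,-94,-297],
    [0,-106,-335],
    [0,-118,-370]
  ],
  "spin": [-0.03,-0.06,-0.09,-0.12,-0.15,-0.18,-0.21,-0.247,-0.247,-0.247]
}}

```text
clock: 20.27
position: [0.5081, -0.0382, 0.1481]
tool_rot: [[-0.004, -0.991, 0.134], [0.0, 0.134, 0.991], [-1.0, 0.004, -0.0]]
force: [0.8, 0.1, -2.9]
finger_gap: 0.0286
```

```bash
python3 - <<'E'
from h import *
plan((*case(-46,-42),150,82.3),(*case(-46,-42),35,82.3))
E
```

```text
t 20.27 pos [508.1 -38.2 148.1] jaw 82.3 gap 28.6 F [ 0.8  0.1 -2.9] j [ 0.23  0.22 -0.15 -0.   -1.2  -1.94]
slide [-2, -19, -116] spin 0.0 rows 2.809445808332612
slide [113, -20, -116] spin 0.0 rows 2.7577937649880093
```

{"fn": "drive_tool", "kwargs": {
  "gripper": [22,22,22,22,22,22,22,22,22],
  "slide": [
    [0,-6,-35],
    [0,-12,-70],
    [0,-17,-100],
    [0,-18,-115],
    [0,-18,-115],
    [20,-18,-115],
    [40,-18,-115],
    [50,-18,-115],
    [50,-18,-115]
  ],
  "spin": [0,0,0,0,0,0,0,0,0]
}}

```text
clock: 21.02
position: [0.5098, -0.1517, 0.0962]
tool_rot: [[-0.008, -0.991, 0.134], [0.001, 0.134, 0.991], [-1.0, 0.008, 0.0]]
force: [-0.2, -0.2, -2.9]
finger_gap: 0.0285
```

{"fn": "drive_tool", "kwargs": {
  "gripper": [22,22,22,22,22,22],
  "slide": [
    [15,0,0],
    [30,0,0],
    [42,0,0],
    [50,0,0],
    [50,0,0],
    [50,0,0]
  ],
  "spin": [0,0,0,0,0,0]
}}

```text
clock: 21.52
position: [0.5129, -0.1525, 0.0503]
tool_rot: [[-0.0, -0.991, 0.133], [-0.0, 0.133, 0.991], [-1.0, -0.0, -0.0]]
force: [-0.1, -0.3, -3.0]
finger_gap: 0.0287
```

```bash
python3 - <<'E'
from h import *
s=telemetry.read_state(); d=np.array(s['position'][:2])*1000-C; print('case xy',d@X,d@Y)
plan((*case(-46,-42),34,82.3))
E
```

```text
case xy -48.93194453725878 -40.97726898507996
t 21.52 pos [ 512.9 -152.5   50.3] jaw 82.4 gap 28.7 F [-0.1 -0.3 -3. ] j [ 0.    0.35 -0.24  0.   -0.98 -1.71]
slide [16, 1, -3] spin 0.001 rows 0.3978594010199746
```

{"fn": "drive_tool", "kwargs": {
  "gripper": [22,22,22,22,22,22,22],
  "slide": [
    [4,0,-1],
    [8,0,-2],
    [11,0,-2],
    [13.5,0,-2],
    [15,0,-2],
    [16,0,-2],
    [16,0,-2]
  ],
  "spin": [0,0,0,0,0,0,0]
}}

```text
clock: 22.1
position: [0.5124, -0.1546, 0.0343]
tool_rot: [[0.0, -0.991, 0.134], [-0.0, 0.134, 0.991], [-1.0, -0.0, -0.0]]
force: [-2.4, 0.7, 2.1]
finger_gap: 0.0288
```

{"fn": "drive_tool", "kwargs": {
  "gripper": [42,42,42,42,42,42,42,42,42,42],
  "slide": [
    [0,0,0],
    [0,0,0],
    [0,0,0],
    [0,0,0],
    [-10,0,0],
    [-35,0,0],
    [-75,0,0],
    [-115,0,0],
    [-155,0,30],
    [-195,0,65]
  ],
  "spin": [0,0,0,0,0,0,0,0,0,0]
}}

```text
clock: 22.93
position: [0.5194, -0.1035, 0.2174]
tool_rot: [[0.003, -0.991, 0.136], [-0.0, 0.136, 0.991], [-1.0, -0.003, -0.0]]
force: [2.0, 1.3, 0.0]
finger_gap: 0.0418
```

{"fn": "drive_tool", "kwargs": {
  "gripper": [0,0,0,0,0,0],
  "slide": [
    [-20,0,40],
    [-40,0,80],
    [-60,0,120],
    [-80,0,160],
    [-90,0,200],
    [-90,0,200]
  ],
  "spin": [0,0,0,0,0,0]
}}

```text
clock: 23.43
position: [0.5469, 0.0997, 0.3066]
tool_rot: [[0.004, -0.991, 0.13], [0.002, 0.13, 0.991], [-1.0, -0.004, 0.003]]
force: [0.2, -0.1, -0.8]
finger_gap: -0.0
```

```bash
python3 - <<'E'
from h import *
plan((*case(0,-5),335,82.3),(*case(150,-5),335,82.3),(*case(150,-5),258,82.3))
a=cam('top')['img'][140:300,380:540]; b=cam('scene')['img'][235:400,70:310]
save('c3.png',np.hstack([cv2.resize(a,(360,360)),cv2.resize(b,(436,360))[:,:436]]))
E
```

```text
t 23.43 pos [546.9  99.7 306.6] jaw 82.5 gap -0.0 F [ 0.2 -0.1 -0.8] j [ 0.46  0.26  0.3  -0.   -1.61 -2.16]
slide [-29, -35, -303] spin 0.004 rows 7.3592822029257094
slide [-29, -35, -453] spin 0.004 rows 3.5971223021582723
slide [48, -34, -454] spin 0.004 rows 1.8465227817745802
```

View pics/c3.png

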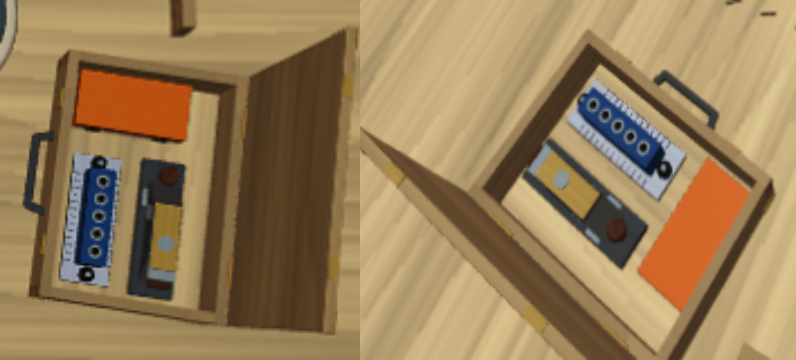

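All three lie flat inside, none over the rim. Now over the lid to its outer side.

{"fn": "drive_tool", "kwargs": {
  "gripper": [0,0,0,0,0,0,0,0,0,0],
  "slide": [
    [-20,-4,-30],
    [-30,-8,-70],
    [-30,-12,-110],
    [-30,-16,-150],
    [-30,-20,-190],
    [-30,-24,-230],
    [-30,-28,-270],
    [-30,-32,-310],
    [-30,-35,-350],
    [-30,-35,-390]
  ],
  "spin": [0,0,0,0,0,0,0,0,0,0]
}}

```text
clock: 24.37
position: [0.5272, -0.2988, 0.3338]
tool_rot: [[-0.001, -0.991, 0.135], [0.0, 0.135, 0.991], [-1.0, 0.001, -0.0]]
force: [1.8, 0.7, -0.0]
finger_gap: 0.0001
```

{"fn": "drive_tool", "kwargs": {
  "gripper": [0,0,0,0,0],
  "slide": [
    [0,0,-40],
    [0,0,-65],
    [0,0,-65],
    [0,0,-65],
    [0,0,-65]
  ],
  "spin": [0,0,0,0,0]
}}

```text
clock: 24.78
position: [0.5192, -0.3608, 0.3339]
tool_rot: [[-0.0, -0.991, 0.135], [0.0, 0.135, 0.991], [-1.0, 0.0, 0.0]]
force: [0.1, 0.9, -0.7]
finger_gap: 0.0001
```

```bash
python3 - <<'E'
from h import *
s=telemetry.read_state(); d=np.array(s['position'][:2])*1000-C; print('case xy',d@X,d@Y)
plan((*case(155,-5),258,82.3))
E
```

```text
case xy 156.64118899428598 -6.860474248382389
t 24.78 pos [ 519.2 -360.8  333.9] jaw 82.2 gap 0.1 F [ 0.1  0.9 -0.7] j [-0.36  0.44  0.63 -0.   -1.76 -1.35]
slide [76, -2, 2] spin -0.001 rows 1.8219082811219753
```

```bash
python3 - <<'E'
import numpy as np
r=190
for th in np.arange(1.6,-.02,-.08):
    c,s=np.cos(th),np.sin(th); print(round(th,2),'tx',round(258-(68+r*s+10*c)),'tz',round(156.6-(103-r*c+10*s+14.5)))
E
```

```text
1.6 tx 0 tz 24
1.52 tx 0 tz 39
1.44 tx 0 tz 54
1.36 tx 2 tz 69
1.28 tx 5 tz 84
1.2 tx 9 tz 99
1.12 tx 15 tz 113
1.04 tx 21 tz 127
0.96 tx 29 tz 140
0.88 tx 37 tz 152
0.8 tx 47 tz 164
0.72 tx 57 tz 175
0.64 tx 69 tz 186
0.56 tx 81 tz 195
0.48 tx 93 tz 203
0.4 tx 107 tz 210
0.32 tx 121 tz 216
0.24 tx 135 tz 221
0.16 tx 150 tz 225
0.08 tx 165 tz 228
-0.0 tx 180 tz 229
```

{"fn": "drive_tool", "kwargs": {
  "gripper": [0,0,0,0,0],
  "slide": [
    [30,0,0],
    [60,0,0],
    [76,0,0],
    [76,0,0],
    [76,0,0]
  ],
  "spin": [0,0,0,0,0]
}}

```text
clock: 25.2
position: [0.5197, -0.3596, 0.2583]
tool_rot: [[-0.001, -0.991, 0.132], [-0.0, 0.132, 0.991], [-1.0, 0.001, -0.0]]
force: [0.1, -0.7, 1.1]
finger_gap: 0.0001
```

{"fn": "drive_tool", "kwargs": {
  "gripper": [0,0,0,0,0,0,0,0,0,0],
  "slide": [
    [0,0,12],
    [0,0,22],
    [0,0,30],
    [0,0,39],
    [0,0,46],
    [0,0,54],
    [1,0,61],
    [2,0,69],
    [3,0,76],
    [5,0,84]
  ],
  "spin": [0,0,0,0,0,0,0,0,0,0]
}}

```text
clock: 26.03
position: [0.5313, -0.2764, 0.2528]
tool_rot: [[0.0, -0.991, 0.134], [-0.0, 0.134, 0.991], [-1.0, -0.0, -0.0]]
force: [0.0, -2.3, 2.5]
finger_gap: -0.0001
```

{"fn": "drive_tool", "kwargs": {
  "gripper": [0,0,0,0,0,0,0,0,0,0],
  "slide": [
    [2,0,7],
    [4,0,15],
    [7,0,22],
    [10,0,29],
    [13,0,36],
    [16,0,43],
    [20,0,50],
    [24,0,56],
    [28,0,62],
    [32,0,68]
  ],
  "spin": [0,0,0,0,0,0,0,0,0,0]
}}

```text
clock: 26.87
position: [0.5404, -0.209, 0.2204]
tool_rot: [[-0.0, -0.991, 0.134], [0.0, 0.134, 0.991], [-1.0, 0.0, 0.0]]
force: [-0.3, -1.4, 1.9]
finger_gap: 0.0002
```

```bash
python3 - <<'E'
from h import *
s=telemetry.read_state(); d=np.array(s['position'][:2])*1000-C; print('case xy',d@X,d@Y); plan()
a=cam('top')['img'][100:320,340:600]; b=cam('scene')['img'][180:400,0:330]
save('c4.png',np.hstack([cv2.resize(a,(330,280)),cv2.resize(b,(420,280))]))
E
```

```text
case xy 3.3309379877726575 -6.250844085372204
t 26.87 pos [ 540.4 -209.   220.4] jaw 82.3 gap 0.2 F [-0.3 -1.4  1.9] j [-0.1   0.32  0.17 -0.   -1.42 -1.61]
```

View pics/c4.png

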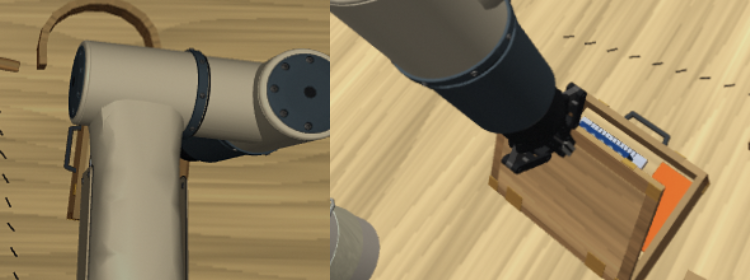

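The lid is following the fingers, about half shut. Continue the arc.

{"fn": "drive_tool", "kwargs": {
  "gripper": [0,0,0,0,0,0,0,0,0,0],
  "slide": [
    [5,0,6],
    [10,0,12],
    [15,0,18],
    [20,0,23],
    [26,0,29],
    [32,0,34],
    [38,0,39],
    [44,0,43],
    [50,0,47],
    [56,0,51]
  ],
  "spin": [0,0,0,0,0,0,0,0,0,0]
}}

```text
clock: 27.8
position: [0.5471, -0.1587, 0.1641]
tool_rot: [[-0.0, -0.991, 0.134], [0.0, 0.134, 0.991], [-1.0, 0.0, 0.0]]
force: [1.1, 0.6, 2.6]
finger_gap: -0.0001
```

{"fn": "drive_tool", "kwargs": {
  "gripper": [0,0,0,0,0,0,0,0,0,0],
  "slide": [
    [7,0,4],
    [14,0,7],
    [21,0,10],
    [28,0,13],
    [35,0,16],
    [42,0,18],
    [49,0,20],
    [56,0,22],
    [62,0,23],
    [68,0,24]
  ],
  "spin": [0,0,0,0,0,0,0,0,0,0]
}}

```text
clock: 28.63
position: [0.5503, -0.1351, 0.0962]
tool_rot: [[-0.0, -0.991, 0.134], [0.0, 0.134, 0.991], [-1.0, 0.0, 0.0]]
force: [-1.2, 0.3, 0.3]
finger_gap: 0.0002
```

```bash
python3 - <<'E'
from h import *
s=telemetry.read_state(); d=np.array(s['position'][:2])*1000-C; print('case xy',d@X,d@Y); plan((*case(-74,-6),78,82.3))
E
```

```text
case xy -71.15162417253397 -6.288166451227754
t 28.63 pos [ 550.3 -135.1   96.2] jaw 82.3 gap 0.2 F [-1.2  0.3  0.3] j [ 0.04  0.36 -0.09 -0.   -1.12 -1.74]
slide [18, 0, 3] spin 0.0 rows 0.44069414695354187
```

{"fn": "drive_tool", "kwargs": {
  "gripper": [0,0,0,0,0,0,0,0,0],
  "slide": [
    [3,0,1],
    [6,0,1],
    [9,0,1],
    [11,0,1],
    [13,0,1],
    [15,0,1],
    [17,0,1],
    [18.5,0,1],
    [18.5,0,1]
  ],
  "spin": [0,0,0,0,0,0,0,0,0]
}}

```text
clock: 29.38
position: [0.5505, -0.1344, 0.0782]
tool_rot: [[-0.0, -0.991, 0.134], [-0.0, 0.134, 0.991], [-1.0, 0.0, -0.0]]
force: [-0.9, -0.3, -0.4]
finger_gap: -0.0
```

{"fn": "drive_tool", "kwargs": {
  "gripper": [0,0,0],
  "slide": [
    [0.5,0,0],
    [1,0,0],
    [1,0,0]
  ],
  "spin": [0,0,0]
}}

```text
clock: 29.63
position: [0.5505, -0.1345, 0.0781]
tool_rot: [[0.0, -0.991, 0.133], [-0.0, 0.133, 0.991], [-1.0, -0.0, -0.0]]
force: [-1.6, 0.2, 5.4]
finger_gap: -0.0002
```

{"fn": "drive_tool", "kwargs": {
  "gripper": [0,0,0,0],
  "slide": [
    [0.5,0,0],
    [1,0,0],
    [1.5,0,0],
    [1.5,0,0]
  ],
  "spin": [0,0,0,0]
}}

```text
clock: 29.97
position: [0.5505, -0.1345, 0.078]
tool_rot: [[0.001, -0.991, 0.133], [-0.001, 0.133, 0.991], [-1.0, -0.001, -0.001]]
force: [-6.0, 3.0, 14.0]
finger_gap: 0.0003
```

Firm stop at z = 78 mm (lid's shut height) with 14 N. Retreat and check.

{"fn": "drive_tool", "kwargs": {
  "gripper": [0,0,0,0,0,0,0,0,0,0],
  "slide": [
    [-5,0,0],
    [-20,0,0],
    [-55,0,0],
    [-90,0,0],
    [-120,0,40],
    [-120,0,80],
    [-120,0,120],
    [-120,0,160],
    [-120,0,200],
    [-120,0,235]
  ],
  "spin": [0,0,0,0,0,0,0,0,0,0]
}}

```text
clock: 30.8
position: [0.5818, 0.1011, 0.1959]
tool_rot: [[0.0, -0.991, 0.133], [0.0, 0.133, 0.991], [-1.0, -0.0, 0.0]]
force: [1.2, -0.1, -0.1]
finger_gap: 0.0001
```

{"fn": "drive_tool", "kwargs": {
  "gripper": [0,0,0,0,0,0],
  "slide": [
    [0,0,40],
    [0,0,60],
    [0,0,60],
    [0,0,60],
    [0,0,60],
    [0,0,60]
  ],
  "spin": [0,0,0,0,0,0]
}}

```text
clock: 31.3
position: [0.5899, 0.157, 0.196]
tool_rot: [[-0.0, -0.991, 0.135], [-0.0, 0.135, 0.991], [-1.0, -0.0, -0.0]]
force: [-0.1, -0.4, 0.3]
finger_gap: 0.0002
```

```bash
python3 - <<'E'
from h import *
plan()
t=cam('top'); s=cam('scene')
L=[[*case(cx,cy),78.] for cx,cy in((-111,142),(-111,-142),(103,-142),(103,142))]
for n,c in(('t',t),('s',s)):
    p=proj(c,np.array(L)/1000); print(p.round().tolist())
a=t['img'][90:310,340:560]; b=s['img'][150:400,60:420]
save('c5.png',np.hstack([cv2.resize(a,(350,350)),cv2.resize(b,(450,350))]))
E
```

```text
t 31.3 pos [589.9 157.  196. ] jaw 82.3 gap 0.2 F [-0.1 -0.4  0.3] j [ 0.52  0.39  0.21  0.   -1.39 -2.22]
[[409.0, 160.0], [395.0, 271.0], [482.0, 284.0], [492.0, 173.0]]
[[298.0, 312.0], [195.0, 244.0], [126.0, 323.0], [232.0, 408.0]]
```

View pics/c5.png

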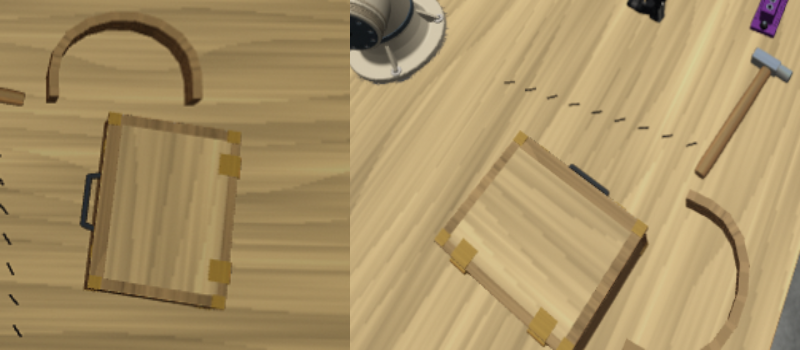

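Lid corners match the shut prediction within 2–3 px in both views; hammer and rib are where they were. Handing in.

```bash
python3 -c "
from h import *
print(robot.sign_off())"
```

```text
the job is handed in; nothing more can be done
None
```

The dowelling jig, block plane and box of dowels are packed in the case and the lid is fully shut. I handed the job in at about 31 s, and no verdict was reported.

- **Packing:** I toppled the dowel box onto its flat face on the bench, then laid it across the far end of the case. The plane and the jig were lowered to the floor of the case until contact, then released side by side. A picture taken before closing showed all three lying flat, with nothing above the rim.
- **Lid:** I pushed it down slowly along its arc. It stopped at 78 mm, its shut height, and did not move further under 14 N. After I backed off, the visible lid corners were within about 3 px of where a shut lid should appear, in both camera views.
- **Bystanders:** The last picture showed the hammer and the rib where they had been. I judged this by eye and did not measure it. The robot did not touch the green and purple look-alikes.
- **Failed or odd checks:**
  - One picture of the box grasp failed from a script error, so I relied on the finger opening instead.
  - One camera check of the box failed because the arm was in the way; I repeated it successfully.
  - Closing on the plane and the jig showed 6 to 8 N upward, probably the fingertips touching the base.

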